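Empty a used tube through a sharps bin's sprung tip tray

ROBOT

A 6-joint arm with a two-finger parallel gripper is mounted at the origin on a cart in front of the work surface, level with it; the furniture and walls round the work are solid. World frame = base frame: x ahead of the robot, y to its left, z up, the work surface at z = 0. Lengths are in m, angles in rad, forces in N, time in s.
With the tool pointing down it reaches from about 0.375 to 0.9 m from the base axis. Payload 3.1 kg.
Tool frame: the origin (TCP) lies at the very end of the fingers, on their centre line; the grasp point (between the pads) lies 19 mm behind it (manip.grasp_offset is the distance from the TCP to the grasp point, in m); x points along the fingers, z is the direction in which the jaws open and shut, and the axes are right-handed (so a half turn about x gives the same grasp; the last joint's range is limited). The gripper opens to 85 mm and grips with 20 to 120 N. Pads are 22 mm wide; open, the fingers measure 114 mm over their backs; the gripper's body (76 mm by 85 mm) begins 54 mm behind the grasp point. The pads swing forward as they close: fully open they stand 13 mm farther back than shut.
Start: joints at [-0.178, 0.527, 1.433, -0, 1.181, -0.178], TCP at [0.625, 0, 0.231] pointing down, gripper open.
Joint ranges: [-3.08, 3.08], [-0.75, 2.2], [0.22, 2.44], [-1.43, 4.57], [0, 2.65], [-2.85, 2.85]. Speed limits (rad/s): [2.79, 2.79, 3.14, 3.14, 3.14, 3.14].

INTERFACE

Orientations are given as a unit quaternion [x, y, z, w].
In Python, from station import manip gives the robot as it stands.
- The arm moves only by the tool send_rows, never from a script. Its argument "steps" is a list that holds one entry, the list of rows, each a list of 5 numbers: the closure, from 0 (fully open) to 1 (shut), then the shift along the world's x, y, z in m, then the turn about the world's z in rad. A call has 1 to 8 rows; each row is the pose to reach, as a shift and turn from the pose commanded when the call began; what a row does not reach only later rows make up. A row lasts 1/8 s, in which the tool goes at most 62.5 mm and 10.7 degrees, less where a joint would pass 70% of its speed; a pose out of reach is approached as far as the arm can. A call with a gripper value outside its range is refused whole. The fingers move at their own pace and stop on an object; "grip_force" is the grip in N (left out, the last holds). Time passes only in rows, so rows that repeat a pose let the fingers close. It gives the time, the measured TCP pose, the force and the opening at its end, in the units of the state.
- manip.sense(): the state, without advancing time (a new reading comes with each control period).
- manip.snapshot(name): name is "scene" or "side" or "wrist"; returns the picture (420x560x3 uint8, red, green, blue); there is no depth.
- manip.camera_params(name): a dict with "fx", "fy", "cx", "cy" (pixels), "D" ([k1, k2, p1, p2, k3] as OpenCV has them; the pictures are not rectified), "T" (4x4, takes a point from camera to world coordinates); the wrist camera has in their place "tool_from_camera" (4x4, takes a point from camera to tool coordinates, whose origin is the TCP and whose axes are the tool frame's). Camera axes: x right, y down, z forward; pixel columns grow to the right and rows downward; lengths in m; the calibration is good to about 2 mm. A picture is of the moment at which its call begins: read the wrist's pose just before it. camera_params takes no time and is no camera call.
- manip.sign_off(): hands the job in, once; it reports no verdict.
The state is a dict: "t": time; "q": joint angles; "qd": joint speeds; "tau": joint torques, N m; "tcp_pos": TCP position; "tool_rot": TCP orientation; "force": force on the tool from outside, world axes, zero at the start; "ft_torque": the same for the moment, N m; "finger_gap": opening from 0.0 (shut) to 1.0 (fully open).
Only numpy, scipy, OpenCV 4.12 (cv2) and the standard library are available. Lean on these libraries where they do the work, as an engineer would, in place of code of your own. Each camera call takes 0.05 s, during which the arm holds its last target.

TASK

Discard the used purple-capped sample tube that lies on the worktop: lay it lengthwise in the grey tip tray of the yellow sharps bin and let go of it, then lift the tray's black handle right up so that the tube slides back into the bin. The tray is spring-loaded: keep hold of the handle and ease it slowly (over two seconds or so) all the way back down, never letting it snap shut, and then let go. Leave the forceps, label roll and saline bottle where they are.

Things in the scene. Friction and masses are not known exactly. Their poses are not given: they have to be found in the camera images.
- used_tube: The used sample tube: clear, purple cap, 92 mm long, body 13 mm thick, cap 17 mm square-ish, 15 g or so. It lies on the worktop, its cap pointing roughly away from the robot (its long axis within about 0.5 rad of +x). Origin at the centre of its round bottom end; own z axis runs along the tube towards the cap.
- tube_mid (a point): Middle of the tube's length, on its axis (46 mm from the bottom end); about 7 mm above whatever it lies on.
- sharps_bin: Yellow bench-top sharps bin, fixed to the worktop, 250 mm deep (own x from -112 front to +138 back), 144 mm wide (y), yellow box 125 mm high. Origin on its underside, straight below the tray's hinge; own x points from its front to its back, z up; turned up to 0.3 rad. The grey tip tray covers the front part of its top, a red hood the rear part.
- tip_tray (a joint): Tip tray's hinge angle: 0 = down and level (its rest, at a stop), 0.75 rad = fully up (front raised, sloping down backwards into the bin). A spring and its weight pull it to 0: about 2.5 N at the handle to start lifting, about 4 N when up. Let go, it snaps shut. The tube slides well before it is fully up.
- tray_hinge (a point): Hinge line at the middle of the tray's rear, open edge: 125 mm above the worktop. The hinge axis is the bin's own y.
- tray_floor (a point): Middle of the tray's floor top (65 mm in front of the hinge, 125 mm above the worktop when down); turns with the tray; own x points to its rear edge, z normal to the floor. Slick grey tray, inside 123 mm deep, 100 mm wide; lips 18 mm high in front, 14 mm at both sides, none at the rear. A tube lies well lengthwise along x, its middle here.
- tray_handle (a point): Grip point of the tray's black handle: an upright fin 34 mm long (own x), 10 mm thick (own y), 36 mm high, its foot level with the tray's floor. On its mid-plane, 167 mm in front of the hinge, 20 mm above the tray's floor level, 16 mm below the fin's top; free space round and below. Pinch it across its thickness from above. Turns with the tray.
- forceps: Steel forceps, 124 x 13 x 9 mm, lying on the worktop on the other side of the bin from the tube. Leave alone.
- label_roll: Roll of blank white labels, 64 mm across, 32 mm high, right of the bin. Leave alone.
- saline_bottle: White bottle with blue cap, 45 mm across, 80 mm high, left of the bin. Leave alone.
- hood_edge (a point): Middle of the front edge of the hood's 5 mm roof: 55 mm in front of the hinge, 88 mm above the tray's floor. The hood (with side cheeks) roofs over the rear 55 mm of the tray, so a gripper pointing straight down over the tray's middle strikes it: lean it 30 to 45 degrees, its body towards the tray's front.

How it is judged:
By the outcome, as a careful person would: the job done as asked, in the order asked, and still so for the second after the job is handed in, with the robot touching nothing.
It also fails if it takes over 54 s, if anything falls off the work surface, if the arm or the gripper's body presses on something with over 40 N, if the wrist force passes 120 N, or if a joint passes its speed limit or range.

## Working session

There is one attempt and no reset: what is moved stays moved. The work goes in short steps, Python scripts to look and compute and a tool call to move; the robot and the scene stay as the last step left them, time stands still between calls to the robot, and variables do not carry over. Pictures are saved under pics/ and viewed, and the job is handed in when it is done.

Besides the shell and the picture viewer there is one more tool, called after "Call:" as a command line: name --argument value ..., lists and objects as JSON in quotes. send_rows: Moves the arm, as the interface text tells. Its arguments: {"type":"object","properties":{"steps":{"type":"array","items":{"type":"array","items":{"type":"array","items":{"type":"number"}}}},"grip_force":{"type":"number"}},"required":["steps"]}

```bash
ls; mkdir -p pics
python3 - <<'E'
from station import manip
import cv2, numpy as np
print(manip.sense(), manip.grasp_offset)
for n in ["scene","side","wrist"]:
    p=manip.camera_params(n); print(n,{k:np.round(v,4).tolist() for k,v in p.items()})
    cv2.imwrite(f"pics/{n}0.png",cv2.cvtColor(manip.snapshot(n),cv2.COLOR_RGB2BGR))
E
```

```text
pics
{'t': 0.0, 'q': array([-1.78489540e-01,  5.28479372e-01,  1.43392323e+00, -9.90738891e-06,
        1.18140290e+00, -1.78518208e-01]), 'qd': array([ 0.0014048 , -0.00083675,  0.00185075, -0.0006856 , -0.0011197 ,
       -0.00267057]), 'tau': array([ 2.50220628e-04, -4.42344439e+01, -1.78024775e+01, -2.06930472e-04,
        8.36740597e-03,  2.24214921e-05]), 'tcp_pos': array([6.24270556e-01, 1.64836246e-04, 2.30318858e-01]), 'tool_rot': array([1.24257592e-04, 7.07876854e-01, 1.47195471e-04, 7.06335843e-01]), 'force': array([ 0.52405916, -0.17945993, -0.0341825 ]), 'ft_torque': array([-0.0556873 , -0.01920158,  0.02291761]), 'finger_gap': 0.9961430503047691} 0.0187
scene {'fx': 504.8101, 'fy': 504.8101, 'cx': 283.3612, 'cy': 207.308, 'D': [-0.163, 0.0, 0.0, 0.0, 0.0], 'T': [[0.8831, -0.1761, 0.4348, -0.0699], [-0.4684, -0.3829, 0.7963, -1.0746], [0.0262, -0.9069, -0.4206, 0.7055], [0.0, 0.0, 0.0, 1.0]]}
side {'fx': 510.8298, 'fy': 510.8298, 'cx': 281.3082, 'cy': 212.8274, 'D': [-0.0609, 0.0, 0.0, 0.0, 0.0], 'T': [[-0.9105, -0.1338, 0.3913, -0.0104], [-0.4127, 0.3551, -0.8388, 1.1686], [-0.0267, -0.9252, -0.3785, 0.6625], [0.0, 0.0, 0.0, 1.0]]}
wrist {'fx': 315.0861, 'fy': 315.0861, 'cx': 277.9054, 'cy': 210.2465, 'D': [-0.0591, 0.0, 0.0, 0.0, 0.0], 'tool_from_camera': [[-0.0004, -0.2724, 0.9622, -0.1431], [-0.0015, -0.9622, -0.2724, 0.0704], [1.0, -0.0015, -0.0, -0.001], [0.0, 0.0, 0.0, 1.0]]}
```

View pics/scene0.png

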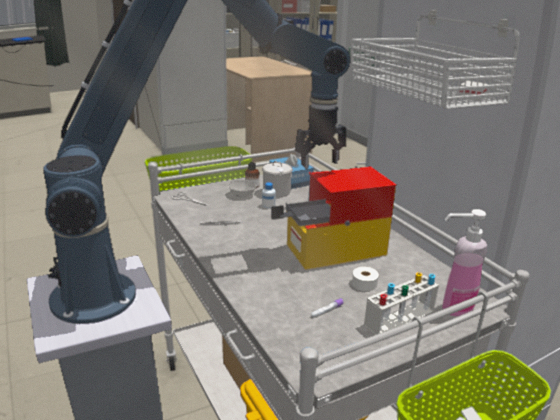

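View pics/side0.png

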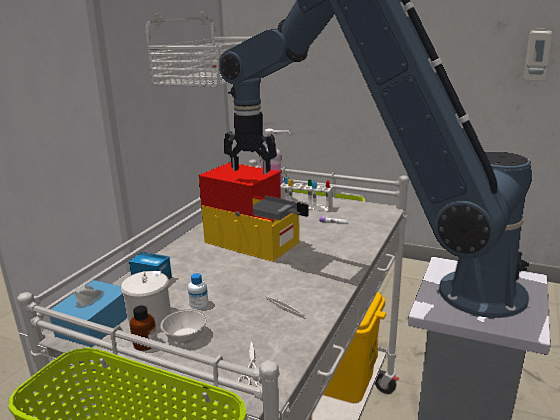

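View pics/wrist0.png

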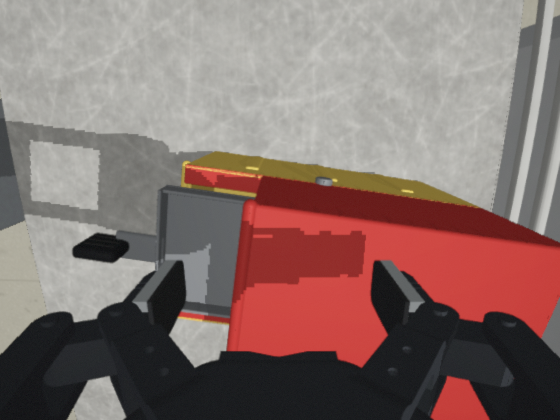

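Run:
```python
import cv2
a=cv2.imread('pics/scene0.png')[165:325,265:405]; b=cv2.imread('pics/side0.png')[160:265,190:355]
cv2.imwrite('pics/sc_c.png',cv2.resize(a,None,fx=4,fy=4,interpolation=cv2.INTER_CUBIC)[:600])
cv2.imwrite('pics/si_c.png',cv2.resize(b,None,fx=4,fy=4,interpolation=cv2.INTER_CUBIC))
```

```text
(no output)
```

View pics/sc_c.png

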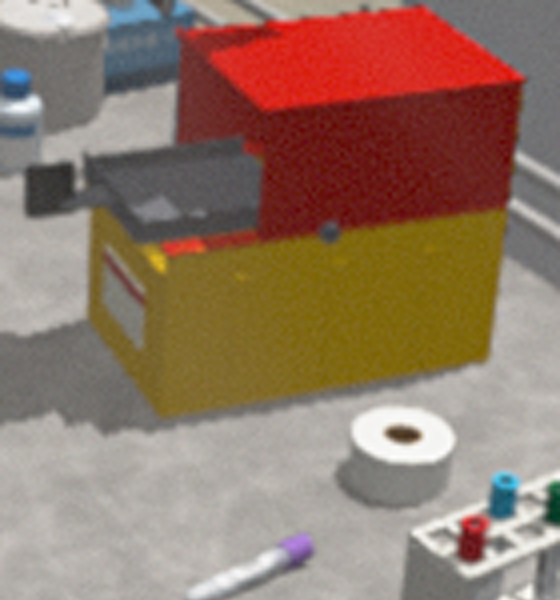

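View pics/si_c.png

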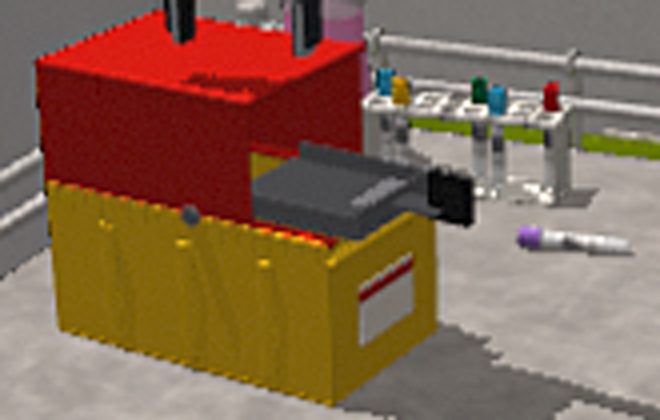

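```bash
cat > h.py <<'E'
from station import manip
import cv2, numpy as np
from scipy.spatial.transform import Rotation as R
def ray(n,uv,T=None):
    p=manip.camera_params(n)
    K=np.array([[p['fx'],0,p['cx']],[0,p['fy'],p['cy']],[0,0,1]])
    x=cv2.undistortPoints(np.array([[uv]],float),K,np.array(p['D'],float))[0,0]
    if T is None:
        if n=='wrist':
            s=manip.sense();A=np.eye(4);A[:3,:3]=R.from_quat(s['tool_rot']).as_matrix();A[:3,3]=s['tcp_pos'];T=A@np.array(p['tool_from_camera'])
        else:T=np.array(p['T'])
    T=np.asarray(T);d=T[:3,:3]@np.array([x[0],x[1],1]);return T[:3,3],d/np.linalg.norm(d)
def plane(n,uv,z):
    o,d=ray(n,uv);return o+d*(z-o[2])/d[2]
def tri(*obs):
    A=np.zeros((3,3));b=np.zeros(3)
    for n,uv in obs:
        o,d=ray(n,uv);P=np.eye(3)-np.outer(d,d);A+=P;b+=P@o
    x=np.linalg.solve(A,b);res=[np.linalg.norm((np.eye(3)-np.outer(ray(n,u)[1],ray(n,u)[1]))@(x-ray(n,u)[0])) for n,u in obs]
    return x,res
E
python3 - <<'E'
from h import *
np.set_printoptions(precision=4,suppress=True)
P={}
for k,n,uv in [('FR','scene',(306.2,268.2)),('RR','scene',(387.5,254.5)),('FL','scene',(288,244.5)),('FLs','side',(273.2,261)),('RLs','side',(205.5,242.5)),('FRs','side',(299.2,241.7))]:
    P[k]=plane(n,uv,0);print(k,P[k])
for a,b in [('FR','RR'),('FLs','RLs'),('FR','FL'),('FRs','FLs')]:
    d=P[b]-P[a];print(a,b,np.linalg.norm(d),np.arctan2(d[1],d[0]))
print('handle',tri(('scene',(277.5,212)),('side',(302.7,208.5))))
# tube
for n in ['scene','side']:
    im=cv2.imread(f'pics/{n}0.png');h=cv2.cvtColor(im,cv2.COLOR_BGR2HSV)
    m=cv2.inRange(h,(125,60,60),(150,255,255))
    c,l,st,ce=cv2.connectedComponentsWithStats(m)
    for i in range(1,c):
        if st[i,4]>12: print(n,st[i],ce[i],plane(n,ce[i],.0075))
E
```

```text
FR [ 0.5349 -0.1028  0.    ]
RR [ 0.7784 -0.1406  0.    ]
FL [0.5527 0.0314 0.    ]
FLs [0.5492 0.0317 0.    ]
RLs [ 0.7919 -0.0017  0.    ]
FRs [ 0.5294 -0.1097  0.    ]
FR RR 0.2463887762760086 -0.1539251199991041
FLs RLs 0.24505265510230478 -0.13676899075298465
FR FL 0.13536838235015375 1.4392728192538538
FRs FLs 0.14277107692196558 1.4317761573062875
handle (array([ 0.4837, -0.0299,  0.1437]), [np.float64(0.0001390347393308414), np.float64(0.00013903473933071507)])
scene [335 299   8   8  37] [339.0541 301.6757] [ 0.5229 -0.2775  0.0075]
side [320 217   5   5  23] [322.1304 218.8261] [ 0.5197 -0.2827  0.0075]
```

Run:
```python
from h import *
a=plane('scene',(312.5,314.2),.0065);b=plane('scene',(342.5,300),.0085);d=b-a
print(a,b,np.linalg.norm(d),np.arctan2(d[1],d[0]))
a=plane('side',(190+632/4,160+247/4),.0065);b=plane('side',(190+517/4,160+236/4),.0085);d=b-a
print(a,b,np.linalg.norm(d),np.arctan2(d[1],d[0]))
```

```text
[ 0.44195209 -0.29034014  0.0065    ] [ 0.53323514 -0.27656869  0.0085    ] 0.0923376938690622 0.1497362386152357
[ 0.43428233 -0.29176849  0.0065    ] [ 0.52721762 -0.27583152  0.0085    ] 0.09431306995896108 0.1698326261519668
```

Call:
send_rows --steps '[[[0,0,0,0.04,0.1],[0,-0.02,-0.05,0.04,0.28],[0,-0.04,-0.1,0.04,0.46],[0,-0.07,-0.15,0.04,0.64],[0,-0.1,-0.2,0.03,0.82],[0,-0.12,-0.25,0.01,1.0],[0,-0.145,-0.285,-0.01,1.18],[0,-0.15,-0.288,-0.02,1.36]]]'

```text
t: 1.15
tcp_pos: [0.4728, -0.2903, 0.2098]
tool_rot: [-0.444, 0.55, 0.446, 0.549]
force: [0.5, 1.4, 0.5]
finger_gap: 1.003
```

Call:
send_rows --steps '[[[0,0,0,-0.01,0.18],[0,0,0,-0.03,0.37],[0,0,0,-0.03,0.37],[0,0,0,-0.03,0.37]]]'

```text
t: 1.65
tcp_pos: [0.4752, -0.2881, 0.1817]
tool_rot: [0.538, -0.459, -0.537, -0.459]
force: [-0.7, 0.1, -0.4]
finger_gap: 1.0
```

Run:
```python
from h import *
s=manip.sense();print({k:np.round(s[k],3) for k in ['t','q','tcp_pos','tool_rot','force','qd']})
cv2.imwrite("pics/wrist1.png",cv2.cvtColor(manip.snapshot('wrist'),cv2.COLOR_RGB2BGR))
```

```text
{'t': np.float64(1.65), 'q': array([-0.746,  0.499,  1.659, -0.   ,  0.983, -2.474]), 'tcp_pos': array([ 0.475, -0.288,  0.182]), 'tool_rot': array([ 0.538, -0.459, -0.537, -0.459]), 'force': array([-0.7  ,  0.091, -0.395]), 'qd': array([ 0.003, -0.011, -0.01 ,  0.   , -0.001, -0.01 ])}
```

View pics/wrist1.png

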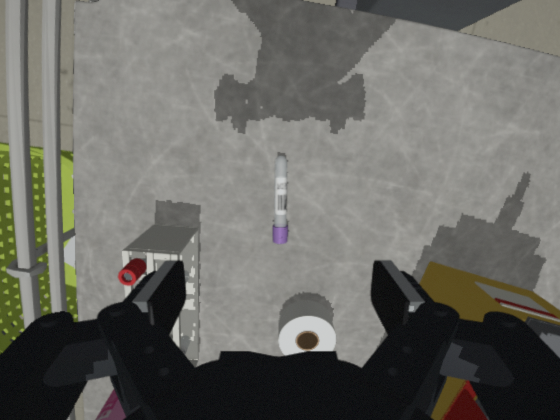

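Run:
```python
from h import *
a=plane('wrist',(281,152.5),.006);b=plane('wrist',(280,243.5),.008);d=b-a
print(a,b,np.linalg.norm(d),np.arctan2(d[1],d[0]))
u=d/np.linalg.norm(d)
g=a+.019*u
s=manip.sense();print('grasp',g,'delta',g-s['tcp_pos'])
M=R.from_quat(s['tool_rot']).as_matrix();print('yaw jaw',np.arctan2(M[1,2],M[0,2])-np.pi/2, 'tilt',M[:,0])
print('rack',plane('wrist',(200,210),.06))
```

```text
[ 0.43572764 -0.29017634  0.006     ] [ 0.53152702 -0.27597366  0.008     ] 0.09686711490726518 0.14718228871719266
grasp [ 0.45451821 -0.28739055  0.00639229] delta [-0.02089405  0.00085159 -0.17556872]
yaw jaw 0.15729050161049019 tilt [ 8.95746663e-04 -8.56449347e-04 -9.99999232e-01]
rack [ 0.49093941 -0.35372174  0.06      ]
```

Call:
send_rows --steps '[[[0.5,-0.018,0.001,-0.05,-0.005],[0.5,-0.018,0.001,-0.1,-0.005],[0.5,-0.018,0.001,-0.14,-0.005],[0.5,-0.018,0.001,-0.165,-0.005],[0.5,-0.018,0.001,-0.178,-0.005],[0.5,-0.018,0.001,-0.178,-0.005],[0.8,-0.018,0.001,-0.178,-0.005],[1,-0.018,0.001,-0.178,-0.005]]]' --grip_force 25

```text
t: 2.7
tcp_pos: [0.4577, -0.2876, 0.0045]
tool_rot: [0.538, -0.46, -0.536, -0.46]
force: [-0.2, 0.2, 1.4]
finger_gap: 0.13
```

Call:
send_rows --steps '[[[1,0,0,0,0],[1,0,0,0,0],[1,0,0,0,0],[1,0,0,0,0]]]'

```text
t: 3.2
tcp_pos: [0.4577, -0.2876, 0.0044]
tool_rot: [0.538, -0.46, -0.536, -0.46]
force: [0.3, 0.5, 7.0]
finger_gap: 0.132
```

Run:
```python
from h import *
cv2.imwrite("pics/wrist2.png",cv2.cvtColor(manip.snapshot('wrist'),cv2.COLOR_RGB2BGR))
```

```text
(no output)
```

View pics/wrist2.png

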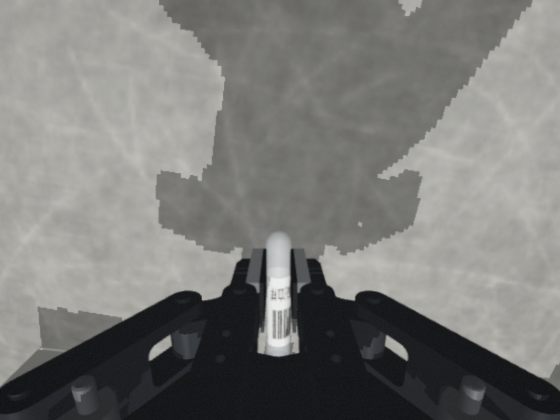

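Call:
send_rows --steps '[[[1,0,0,0.03,0],[1,0,0,0.08,0],[1,0,0,0.14,-0.03],[1,0,0.03,0.2,-0.08],[1,0,0.08,0.25,-0.14],[1,0.01,0.13,0.26,-0.2],[1,0.02,0.18,0.26,-0.26],[1,0.03,0.23,0.26,-0.295]]]'

```text
t: 4.25
tcp_pos: [0.4868, -0.0553, 0.2639]
tool_rot: [-0.463, 0.534, 0.463, 0.534]
force: [0.2, 0.6, -1.0]
finger_gap: 0.132
```

Call:
send_rows --steps '[[[1,-0.01,0.028,0,0],[1,-0.01,0.028,0,0],[1,-0.01,0.028,0,0]]]'

```text
t: 4.62
tcp_pos: [0.4772, -0.0295, 0.2634]
tool_rot: [-0.464, 0.534, 0.463, 0.534]
force: [0.3, -0.5, -0.4]
finger_gap: 0.129
```

Run:
```python
from h import *
s=manip.sense();print({k:np.round(s[k],3) for k in ['t','q','tcp_pos','tool_rot','force','qd']})
for n in ['wrist','scene','side']:
  cv2.imwrite(f"pics/{n}3.png",cv2.cvtColor(manip.snapshot(n),cv2.COLOR_RGB2BGR))
a=cv2.imread('pics/scene3.png')[120:260,230:400]
b=cv2.imread('pics/side3.png')[100:240,200:370]
cv2.imwrite('pics/c3.png',cv2.resize(np.hstack([a,b]),None,fx=2.3,fy=2.3,interpolation=cv2.INTER_CUBIC))
```

```text
{'t': np.float64(4.625), 'q': array([-2.960e-01,  2.870e-01,  1.751e+00, -1.000e-03,  1.104e+00,
       -1.726e+00]), 'tcp_pos': array([ 0.477, -0.029,  0.263]), 'tool_rot': array([-0.464,  0.534,  0.463,  0.534]), 'force': array([ 0.333, -0.507, -0.383]), 'qd': array([-0.018,  0.006, -0.011,  0.002,  0.   ,  0.002])}
```

View pics/wrist3.png

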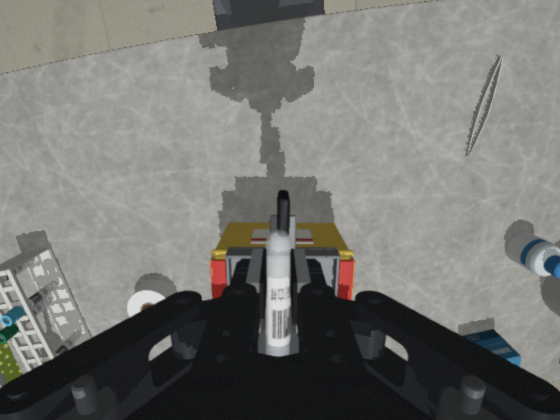

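View pics/c3.png

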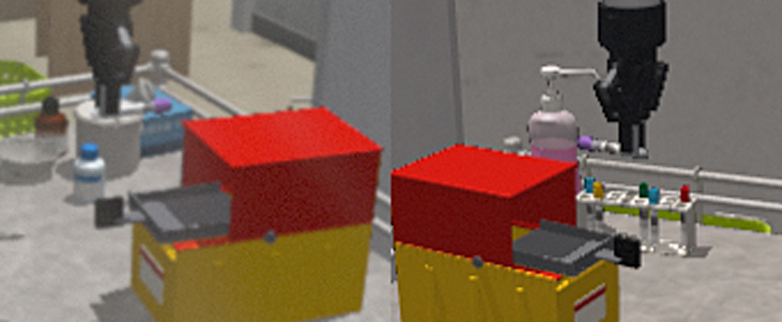

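Run:
```python
import cv2
a=cv2.imread('pics/wrist3.png')[170:300,190:375]
cv2.imwrite('pics/c4.png',cv2.resize(a,None,fx=4,fy=4,interpolation=cv2.INTER_CUBIC))
```

```text
(no output)
```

View pics/c4.png

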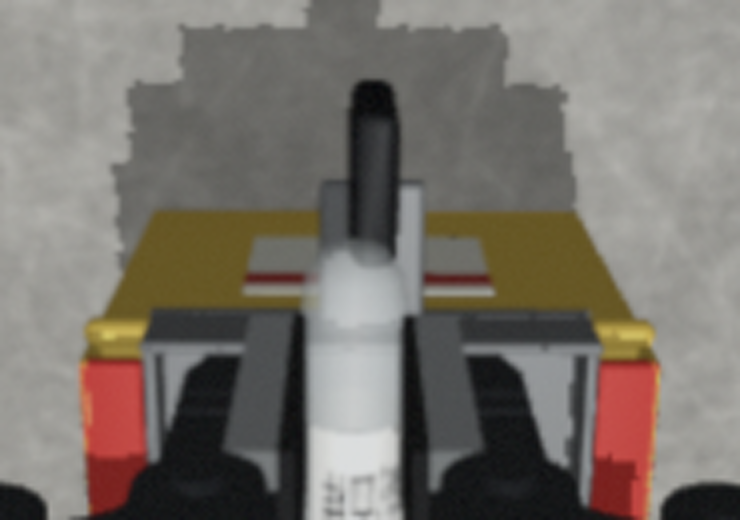

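Run:
```python
from h import *
np.set_printoptions(precision=4,suppress=True)
f=lambda x,y:(190+x/4,170+y/4)
hf=plane('wrist',f(374,115),.161);hr=plane('wrist',f(374.5,255),.161)
L=plane('wrist',f(146,345),.143);Rr=plane('wrist',f(600,345),.143)
print('fin',hf,hr,np.linalg.norm(hr-hf),np.arctan2(*(hr-hf)[1::-1]))
d=Rr-L
print('tray',L,Rr,np.linalg.norm(d),np.arctan2(d[1],d[0])-np.pi/2,(L+Rr)/2)
yl=plane('wrist',f(87,330),.125);yr=plane('wrist',f(655,330),.125);d=yr-yl
print('box',yl,yr,np.linalg.norm(d),np.arctan2(d[1],d[0])-np.pi/2,(yl+yr)/2)
s=manip.sense();M=R.from_quat(s['tool_rot']).as_matrix();print('yaw jaw',np.arctan2(M[1,2],M[0,2])-np.pi/2)
```

```text
fin [ 0.4681 -0.0231  0.161 ] [ 0.4976 -0.0271  0.161 ] 0.029770271797537357 -0.13557345731700415
tray [ 0.5182 -0.0822  0.143 ] [0.533 0.02  0.143] 0.10317847003238474 -0.14364875937241273 [ 0.5256 -0.0311  0.143 ]
box [ 0.5199 -0.1     0.125 ] [0.5396 0.0362 0.125 ] 0.13755402469944225 -0.14361332391062498 [ 0.5297 -0.0319  0.125 ]
yaw jaw -0.14246303263529847
```

Call:
send_rows --steps '[[[1,0.04,-0.003,0,0],[1,0.073,-0.006,-0.02,0],[1,0.073,-0.006,-0.07,0],[1,0.073,-0.006,-0.1,0],[1,0.073,-0.006,-0.111,0],[1,0.073,-0.006,-0.111,0],[1,0.073,-0.006,-0.111,0]]]'

```text
t: 5.65
tcp_pos: [0.5492, -0.0351, 0.1525]
tool_rot: [-0.463, 0.534, 0.464, 0.534]
force: [-1.5, -0.4, -0.0]
finger_gap: 0.132
```

Run:
```python
from h import *
s=manip.sense();print({k:np.round(s[k],3) for k in ['t','tcp_pos','force']})
for n in ['wrist','scene','side']:
  cv2.imwrite(f"pics/{n}5.png",cv2.cvtColor(manip.snapshot(n),cv2.COLOR_RGB2BGR))
a=cv2.imread('pics/scene5.png')[130:260,260:400]
b=cv2.imread('pics/side5.png')[120:250,195:335]
cv2.imwrite('pics/c5.png',cv2.resize(np.hstack([a,b]),None,fx=2.85,fy=2.85,interpolation=cv2.INTER_CUBIC))
a=cv2.imread('pics/wrist5.png')[150:300,190:375]
cv2.imwrite('pics/c6.png',cv2.resize(a,None,fx=4,fy=4,interpolation=cv2.INTER_CUBIC))
```

```text
{'t': np.float64(5.65), 'tcp_pos': array([ 0.549, -0.035,  0.153]), 'force': array([-1.531, -0.377, -0.023])}
```

View pics/c5.png

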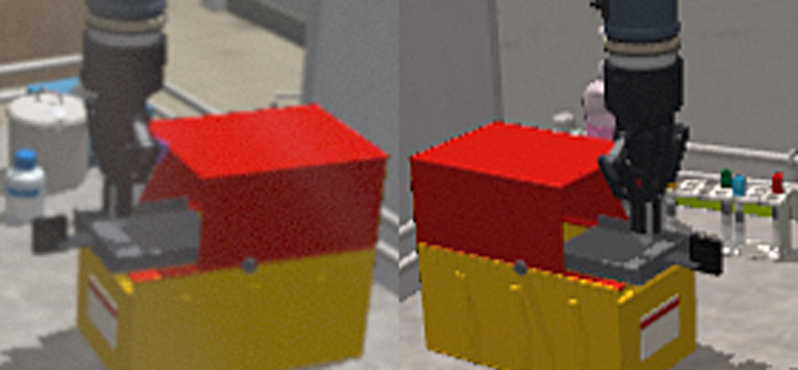

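View pics/c6.png

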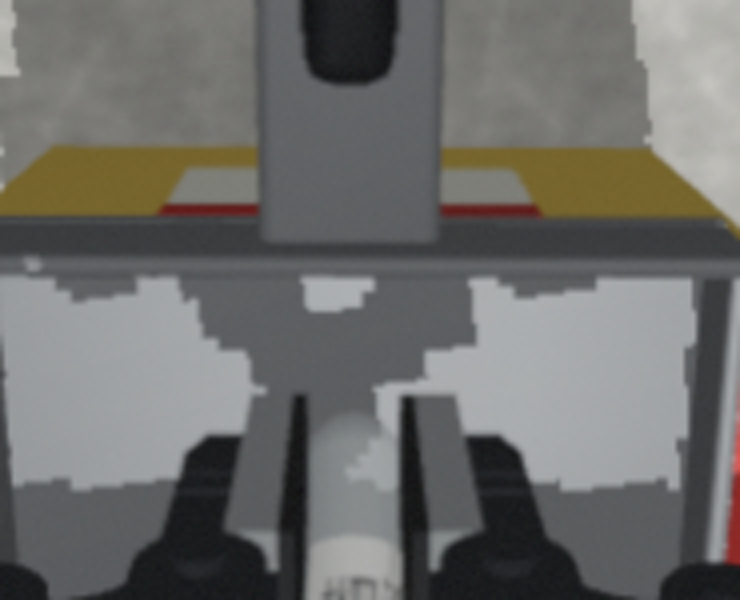

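Call:
send_rows --steps '[[[1,0,0,0.04,0],[1,-0.02,0,0.08,0],[1,-0.05,0,0.11,0],[1,-0.07,-0.03,0.12,0.08],[1,-0.08,-0.08,0.12,0.14],[1,-0.09,-0.13,0.1,0.2],[1,-0.09,-0.18,0.08,0.26],[1,-0.09,-0.23,0.04,0.295]]]'

```text
t: 6.8
tcp_pos: [0.4618, -0.2671, 0.195]
tool_rot: [0.54, -0.46, -0.534, -0.46]
force: [1.0, 0.2, 0.6]
finger_gap: 0.129
```

Run:
```python
from h import *
s=manip.sense();print({k:np.round(s[k],3) for k in ['t','tcp_pos','force']})
for n in ['wrist','scene','side']:
  cv2.imwrite(f"pics/{n}7.png",cv2.cvtColor(manip.snapshot(n),cv2.COLOR_RGB2BGR))
a=cv2.imread('pics/scene7.png')[190:330,240:380]
b=cv2.imread('pics/side7.png')[90:230,260:400]
cv2.imwrite('pics/c7.png',cv2.resize(np.hstack([a,b]),None,fx=2.85,fy=2.85,interpolation=cv2.INTER_CUBIC))
```

```text
{'t': np.float64(6.8), 'tcp_pos': array([ 0.462, -0.267,  0.195]), 'force': array([1.033, 0.247, 0.552])}
```

View pics/c7.png

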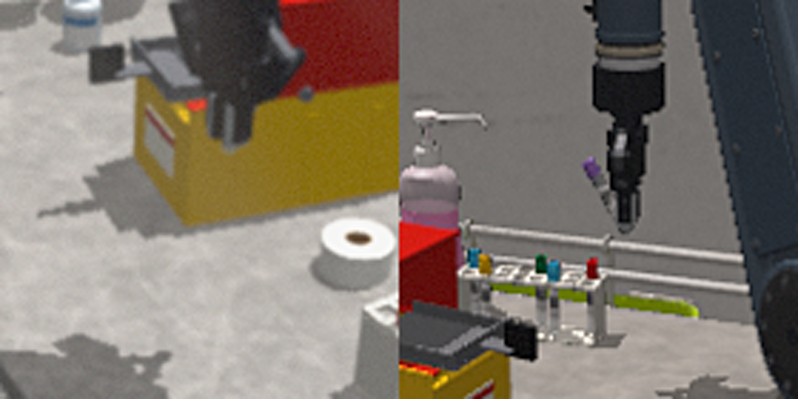

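View pics/wrist7.png

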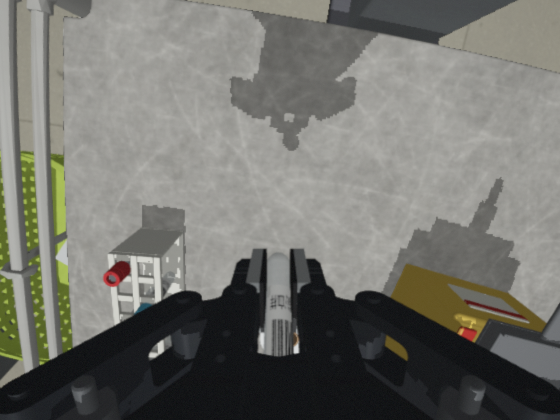

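Call:
send_rows --steps '[[[1,-0.02,0,-0.05,0],[1,-0.02,0,-0.1,0],[1,-0.02,0,-0.14,0],[1,-0.02,0,-0.165,0],[1,-0.02,0,-0.175,0],[1,-0.02,0,-0.18,0],[1,-0.02,0,-0.18,0]]]' --grip_force 20

```text
t: 7.82
tcp_pos: [0.4407, -0.264, 0.0142]
tool_rot: [0.538, -0.46, -0.536, -0.46]
force: [0.3, 0.3, -0.4]
finger_gap: 0.131
```

Call:
send_rows --steps '[[[1,0,0,-0.003,0],[1,0,0,-0.006,0],[1,0,0,-0.006,0]]]'

```text
t: 8.2
tcp_pos: [0.4418, -0.2646, 0.0097]
tool_rot: [0.539, -0.46, -0.535, -0.46]
force: [1.0, 2.4, 15.6]
finger_gap: 0.135
```

Run:
```python
from h import *
s=manip.sense();print({k:np.round(s[k],3) for k in ['t','tcp_pos','force']})
for n in ['side']:
  cv2.imwrite(f"pics/{n}8.png",cv2.cvtColor(manip.snapshot(n),cv2.COLOR_RGB2BGR))
b=cv2.imread('pics/side8.png')[140:280,260:400]
cv2.imwrite('pics/c8.png',cv2.resize(b,None,fx=4,fy=4,interpolation=cv2.INTER_CUBIC))
```

```text
{'t': np.float64(8.2), 'tcp_pos': array([ 0.442, -0.265,  0.01 ]), 'force': array([ 0.981,  2.4  , 15.598])}
```

View pics/c8.png

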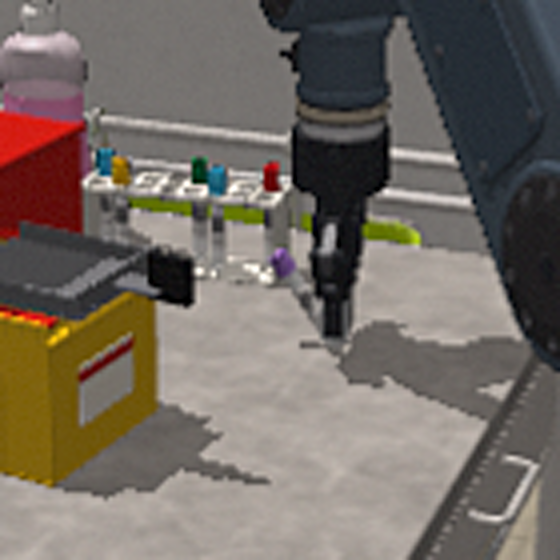

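Call:
send_rows --steps '[[[1,0,0,0.003,0],[0.8,0,0,0.003,0],[0.7,0,0,0.003,0],[0.7,0,0,0.003,0],[0.7,0,0,0.003,0],[0.7,0,0,0.003,0]]]'

```text
t: 9.0
tcp_pos: [0.4399, -0.2637, 0.0101]
tool_rot: [-0.537, 0.46, 0.537, 0.46]
force: [-0.7, 0.5, 0.4]
finger_gap: 0.299
```

Run:
```python
from h import *
s=manip.sense();print({k:np.round(s[k],3) for k in ['t','tcp_pos','force']})
for n in ['side','wrist']:
  cv2.imwrite(f"pics/{n}9.png",cv2.cvtColor(manip.snapshot(n),cv2.COLOR_RGB2BGR))
b=cv2.imread('pics/side9.png')[140:280,260:400]
c=cv2.imread('pics/wrist9.png')
cv2.imwrite('pics/c9.png',np.hstack([cv2.resize(b,(400,400),interpolation=cv2.INTER_CUBIC),cv2.resize(c,(400,400))]))
```

```text
{'t': np.float64(9.0), 'tcp_pos': array([ 0.44 , -0.264,  0.01 ]), 'force': array([-0.733,  0.471,  0.398])}
```

View pics/c9.png

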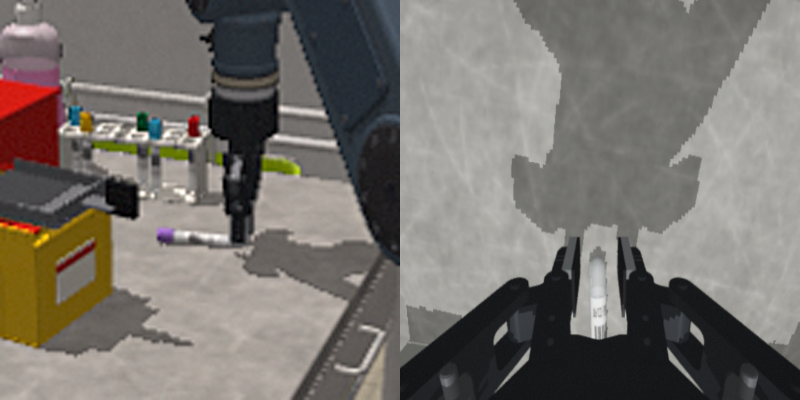

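Call:
send_rows --steps '[[[0.6,0,0,0.03,0],[0.5,0,0,0.08,0],[0.5,0,0,0.13,0],[0.5,0,0,0.17,0],[0.5,0,0,0.17,0],[0.5,0,0,0.17,0]]]'

```text
t: 9.85
tcp_pos: [0.4394, -0.2632, 0.1797]
tool_rot: [-0.537, 0.46, 0.538, 0.46]
force: [0.3, -1.0, 0.1]
finger_gap: 0.5
```

Run:
```python
from h import *
s=manip.sense();print({k:np.round(s[k],3) for k in ['t','tcp_pos','force']})
cv2.imwrite("pics/wrist10.png",cv2.cvtColor(manip.snapshot('wrist'),cv2.COLOR_RGB2BGR))
```

```text
{'t': np.float64(9.85), 'tcp_pos': array([ 0.439, -0.263,  0.18 ]), 'force': array([ 0.309, -0.952,  0.108])}
```

View pics/wrist10.png

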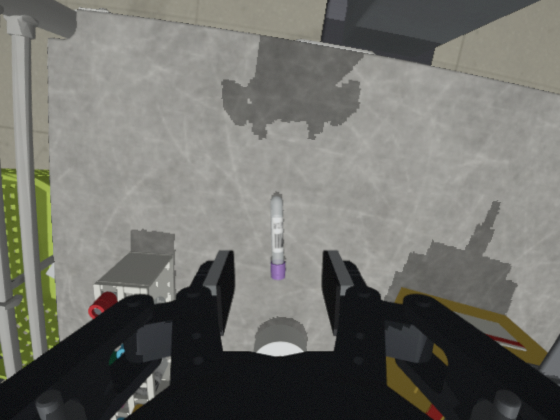

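Run:
```python
from h import *
a=plane('wrist',(277,192),.006);b=plane('wrist',(278,280),.008);d=b-a
print(a,b,np.linalg.norm(d),np.arctan2(d[1],d[0]))
u=d/np.linalg.norm(d)
g=(a+b)/2-.026*u
s=manip.sense();print('grasp',g,'delta',g-s['tcp_pos'])
M=R.from_quat(s['tool_rot']).as_matrix();print('yaw jaw',np.arctan2(M[1,2],M[0,2])-np.pi/2)
```

```text
[ 0.43894935 -0.26225503  0.006     ] [ 0.53678316 -0.24615366  0.008     ] 0.09917010270442846 0.163116478283437
grasp [ 0.4622166  -0.25842573  0.00647565] delta [ 0.02309403  0.00458537 -0.17264382]
yaw jaw 0.15416424056247768
```

Call:
send_rows --steps '[[[0.5,0.02,0.004,-0.05,0.005],[0.5,0.02,0.004,-0.1,0.005],[0.5,0.02,0.004,-0.14,0.005],[0.5,0.02,0.004,-0.165,0.005],[0.5,0.02,0.004,-0.176,0.005],[0.6,0.02,0.004,-0.176,0.005],[0.8,0.02,0.004,-0.176,0.005],[1,0.02,0.004,-0.176,0.005]]]' --grip_force 30

```text
t: 10.9
tcp_pos: [0.4605, -0.2602, 0.0053]
tool_rot: [0.539, -0.459, -0.537, -0.459]
force: [-0.6, 0.5, 0.0]
finger_gap: 0.128
```

Call:
send_rows --steps '[[[1,0,0,0,0],[1,0,0,0,0],[1,0,0,0.03,0],[1,0,0,0.08,0],[1,0,0,0.14,0],[1,0,0.04,0.19,-0.06],[1,0,0.08,0.19,-0.12],[1,0,0.12,0.19,-0.18]]]'

```text
t: 11.9
tcp_pos: [0.46, -0.1387, 0.1955]
tool_rot: [-0.495, 0.506, 0.493, 0.506]
force: [0.3, -0.5, -0.3]
finger_gap: 0.128
```

Call:
send_rows --steps '[[[1,0,0.04,0,-0.06],[1,0,0.08,0,-0.12],[1,0,0.116,0,-0.122],[1,0,0.116,-0.015,-0.122],[1,0,0.116,-0.023,-0.122],[1,0,0.116,-0.023,-0.122],[1,0,0.116,-0.023,-0.122]]]'

```text
t: 12.78
tcp_pos: [0.4602, -0.0243, 0.1715]
tool_rot: [-0.463, 0.535, 0.463, 0.535]
force: [-0.2, -0.5, -0.6]
finger_gap: 0.131
```

Run:
```python
from h import *
s=manip.sense();print({k:np.round(s[k],4) for k in ['t','tcp_pos','force']})
M=R.from_quat(s['tool_rot']).as_matrix();print('yaw jaw',np.arctan2(M[1,2],M[0,2])-np.pi/2)
for n in ['wrist','scene','side']:
  cv2.imwrite(f"pics/{n}11.png",cv2.cvtColor(manip.snapshot(n),cv2.COLOR_RGB2BGR))
a=cv2.imread('pics/scene11.png')[130:260,260:400]
b=cv2.imread('pics/side11.png')[120:250,195:335]
cv2.imwrite('pics/c11.png',cv2.resize(np.hstack([a,b]),None,fx=2.85,fy=2.85,interpolation=cv2.INTER_CUBIC))
```

```text
{'t': np.float64(12.775), 'tcp_pos': array([ 0.4602, -0.0243,  0.1715]), 'force': array([-0.1636, -0.5042, -0.5791])}
yaw jaw -0.1437025325039698
```

View pics/c11.png

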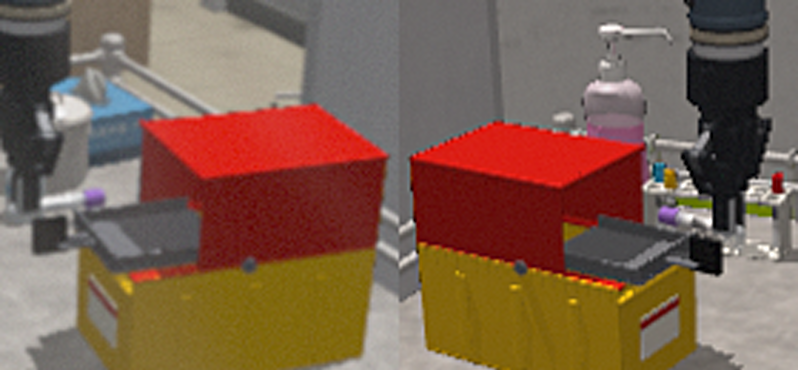

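View pics/wrist11.png

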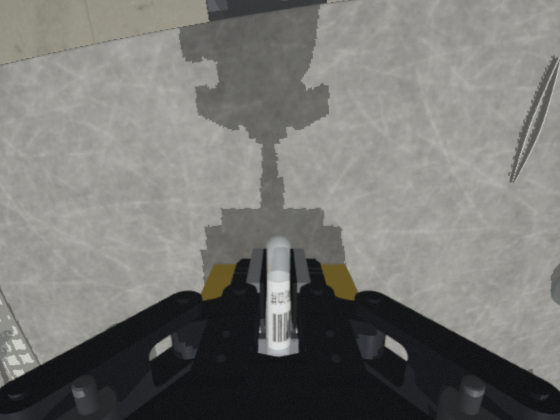

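Call:
send_rows --steps '[[[1,0.03,-0.003,0,0],[1,0.06,-0.007,0,0],[1,0.08,-0.01,0,0],[1,0.09,-0.011,0,0],[1,0.09,-0.011,0,0],[1,0.09,-0.011,0,0]]]'

```text
t: 13.68
tcp_pos: [0.5487, -0.0345, 0.1711]
tool_rot: [-0.463, 0.535, 0.464, 0.534]
force: [0.2, -0.0, -0.3]
finger_gap: 0.126
```

Run:
```python
from h import *
s=manip.sense();print({k:np.round(s[k],4) for k in ['t','tcp_pos','force']})
for n in ['wrist','scene','side']:
  cv2.imwrite(f"pics/{n}12.png",cv2.cvtColor(manip.snapshot(n),cv2.COLOR_RGB2BGR))
a=cv2.imread('pics/scene12.png')[130:260,260:400]
b=cv2.imread('pics/side12.png')[120:250,195:335]
cv2.imwrite('pics/c12.png',cv2.resize(np.hstack([a,b]),None,fx=2.85,fy=2.85,interpolation=cv2.INTER_CUBIC))
a=cv2.imread('pics/wrist12.png')[150:300,180:380]
cv2.imwrite('pics/c13.png',cv2.resize(a,None,fx=4,fy=4,interpolation=cv2.INTER_CUBIC))
```

```text
{'t': np.float64(13.675), 'tcp_pos': array([ 0.5487, -0.0345,  0.1711]), 'force': array([ 0.1835, -0.0349, -0.2969])}
```

View pics/c12.png

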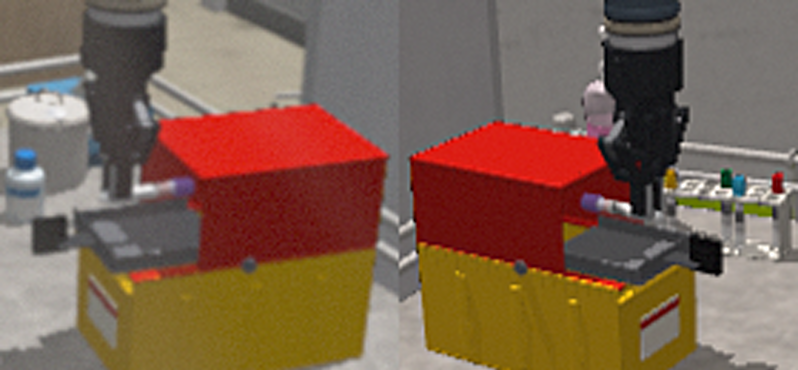

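View pics/c13.png

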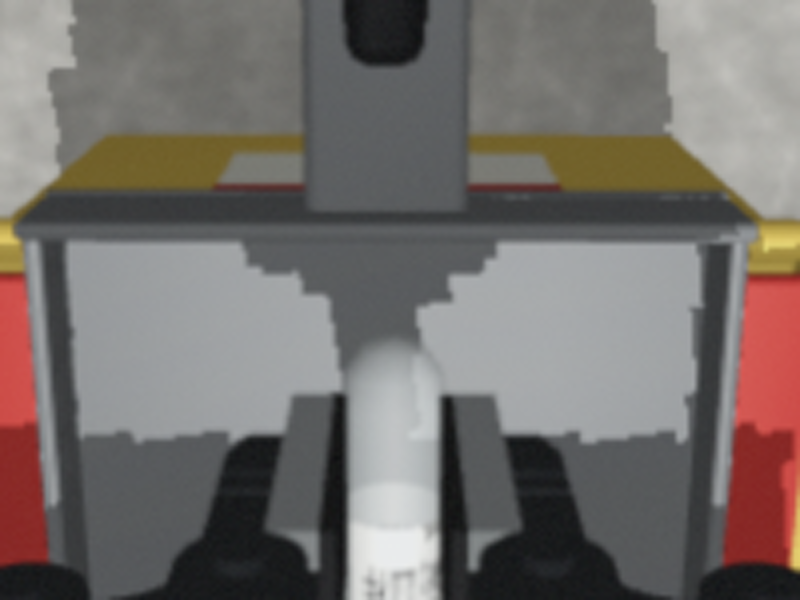

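Run:
```python
from h import *
f=lambda x,y:(180+x/4,150+y/4)
u=np.array([np.cos(.143),-np.sin(.143),0]);v=np.array([np.sin(.143),np.cos(.143),0])
t=manip.sense()['tcp_pos']
for n,p,z in [('lip in',(387,239),.143),('lip out',(387,215),.143),('lipL',(17,230),.143),('lipR',(757,230),.143),('tube end',(392,338),.177),('inL',(55,300),.139),('inR',(722,300),.139),('fin rear top',(386,65),.125)]:
    q=plane('wrist',f(*p),z)-t;print(n,np.round([q@u,q@v],4))
for n,p in [('scene',(260+205/2.85,130+180/2.85)),('scene',(260+158/2.85,130+122/2.85)),('side',(195+(565-399)/2.85,120+187/2.85))]:
    q=plane(n,p,.218)-t;print('hood',n,np.round([q@u,q@v],4))
```

```text
lip in [-0.0219  0.0006]
lip out [-0.0254  0.0006]
lipL [-0.0233 -0.0519]
lipR [-0.0232  0.053 ]
tube end [-0.0195  0.0013]
inL [-0.0115 -0.0483]
inR [-0.0114  0.0498]
fin rear top [-0.044   0.0004]
hood scene [ 0.0457 -0.0883]
hood scene [0.0614 0.0522]
hood side [0.038 0.077]
```

Call:
send_rows --steps '[[[1,0.002,0,-0.01,0],[1,0.002,0,-0.02,0],[1,0.002,0,-0.024,0],[1,0.002,0,-0.026,0],[1,0.002,0,-0.028,0],[1,0.002,0,-0.028,0]]]'

```text
t: 14.58
tcp_pos: [0.552, -0.0348, 0.1433]
tool_rot: [-0.463, 0.534, 0.463, 0.534]
force: [0.3, 0.3, -0.1]
finger_gap: 0.131
```

Call:
send_rows --steps '[[[1,0,0,-0.0015,0],[1,0,0,-0.003,0],[1,0,0,-0.003,0]]]'

```text
t: 14.95
tcp_pos: [0.5519, -0.0348, 0.1402]
tool_rot: [-0.463, 0.534, 0.463, 0.534]
force: [-0.1, 0.2, -0.6]
finger_gap: 0.128
```

Call:
send_rows --steps '[[[1,0,0,-0.0015,0],[1,0,0,-0.003,0],[1,0,0,-0.005,0],[1,0,0,-0.005,0]]]'

```text
t: 15.45
tcp_pos: [0.5518, -0.0347, 0.135]
tool_rot: [-0.463, 0.535, 0.463, 0.534]
force: [-0.1, 0.4, 0.4]
finger_gap: 0.127
```

Call:
send_rows --steps '[[[1,0,0,-0.001,0],[1,0,0,-0.0025,0],[1,0,0,-0.004,0],[1,0,0,-0.004,0]]]'

```text
t: 15.95
tcp_pos: [0.5519, -0.0347, 0.1311]
tool_rot: [-0.463, 0.534, 0.463, 0.534]
force: [0.1, -0.1, -0.1]
finger_gap: 0.127
```

Run:
```python
from h import *
s=manip.sense();print({k:np.round(s[k],4) for k in ['t','tcp_pos','force']})
for n in ['wrist','scene','side']:
  cv2.imwrite(f"pics/{n}14.png",cv2.cvtColor(manip.snapshot(n),cv2.COLOR_RGB2BGR))
a=cv2.imread('pics/scene14.png')[130:260,260:400]
b=cv2.imread('pics/side14.png')[120:250,195:335]
c=cv2.imread('pics/wrist14.png')[190:320,210:350]
cv2.imwrite('pics/c14.png',cv2.resize(np.hstack([a,b,c]),None,fx=1.9,fy=1.9,interpolation=cv2.INTER_CUBIC))
```

```text
{'t': np.float64(15.95), 'tcp_pos': array([ 0.5519, -0.0347,  0.1311]), 'force': array([ 0.0943, -0.1173, -0.0915])}
```

View pics/c14.png

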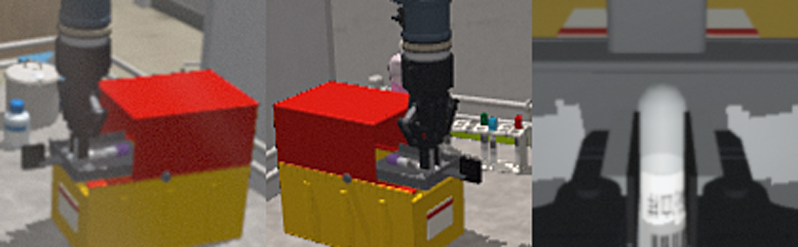

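Call:
send_rows --steps '[[[1,0,0,-0.001,0],[0.82,0,0,-0.001,0],[0.75,0,0,-0.001,0],[0.7,0,0,-0.001,0],[0.7,0,0,-0.001,0],[0.7,0,0,0.005,0],[0.7,0,0,0.02,0],[0.7,-0.005,0,0.05,0]]]'

```text
t: 17.1
tcp_pos: [0.5467, -0.0347, 0.1818]
tool_rot: [-0.463, 0.535, 0.463, 0.534]
force: [0.0, -0.0, 0.4]
finger_gap: 0.295
```

Call:
send_rows --steps '[[[0.7,-0.02,0.003,0.04,0],[0.6,-0.06,0.008,0.05,0],[0.6,-0.07,0.01,0.05,0],[0.6,-0.07,0.01,0.05,0],[0.6,-0.07,0.01,0.05,0]]]'

```text
t: 17.73
tcp_pos: [0.4783, -0.0251, 0.2312]
tool_rot: [-0.463, 0.534, 0.463, 0.535]
force: [-0.8, -0.6, -0.4]
finger_gap: 0.401
```

Run:
```python
from h import *
s=manip.sense();print({k:np.round(s[k],4) for k in ['t','tcp_pos','force','finger_gap']})
for n in ['wrist','scene','side']:
  cv2.imwrite(f"pics/{n}15.png",cv2.cvtColor(manip.snapshot(n),cv2.COLOR_RGB2BGR))
a=cv2.imread('pics/scene15.png')[130:260,260:400]
b=cv2.imread('pics/side15.png')[120:250,195:335]
cv2.imwrite('pics/c15.png',cv2.resize(np.hstack([a,b]),None,fx=2.85,fy=2.85,interpolation=cv2.INTER_CUBIC))
```

```text
{'t': np.float64(17.725), 'tcp_pos': array([ 0.4783, -0.0251,  0.2312]), 'force': array([-0.8029, -0.6138, -0.3941]), 'finger_gap': np.float64(0.4011)}
```

View pics/c15.png

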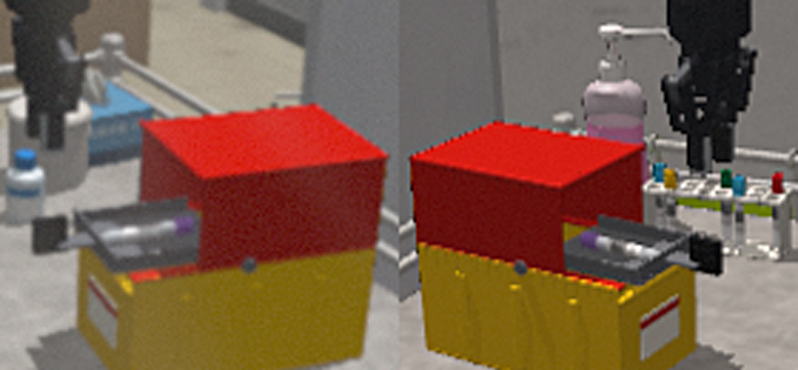

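View pics/wrist15.png

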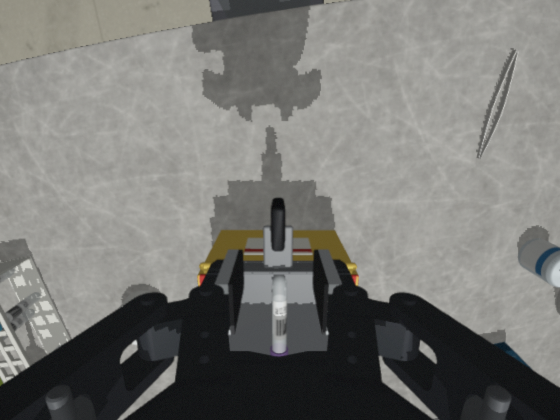

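Run:
```python
import cv2
a=cv2.imread('pics/wrist15.png')[185:275,230:330]
cv2.imwrite('pics/c16.png',cv2.resize(a,None,fx=6,fy=6,interpolation=cv2.INTER_CUBIC))
```

```text
(no output)
```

View pics/c16.png

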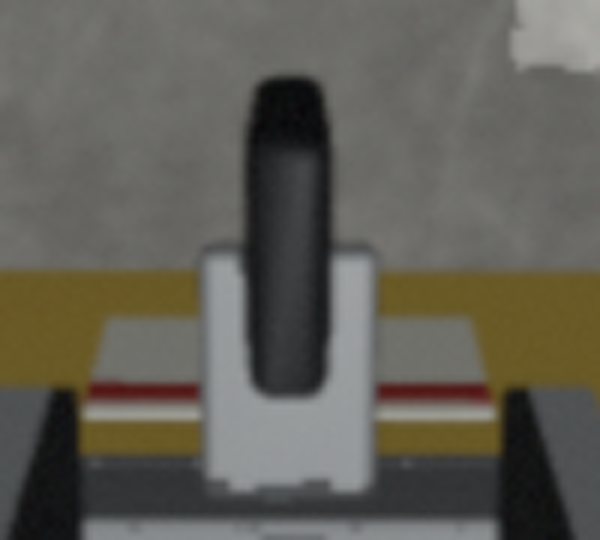

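Run:
```python
from h import *
s=manip.sense();t=s['tcp_pos']
a=plane('wrist',(278,208.4),.161);b=plane('wrist',(278,250.6),.161)
print(a,b,np.linalg.norm(b-a),np.arctan2(*(b-a)[1::-1]),'mid',(a+b)/2,'delta',(a+b)/2-t)
u=np.array([np.cos(.143),-np.sin(.143)]);
for th in np.linspace(0,.75,9):
    dx=-.167*np.cos(th)+.026*np.sin(th)+.167; dz=.167*np.sin(th)+.026*np.cos(th)-.026
    print(round(th,3),np.round([*(dx*u),dz],4))
```

```text
[ 0.46688573 -0.02217526  0.161     ] [ 0.4984722  -0.02676295  0.161     ] 0.03191789286811761 -0.1442337591530939 mid [ 0.48267896 -0.02446911  0.161     ] delta [ 0.00486228  0.00054326 -0.06981444]
0.0 [ 0. -0.  0.]
0.094 [ 0.0031 -0.0005  0.0155]
0.188 [ 0.0077 -0.0011  0.0307]
0.281 [ 0.0136 -0.002   0.0453]
0.375 [ 0.0209 -0.003   0.0594]
0.469 [ 0.0295 -0.0042  0.0726]
0.562 [ 0.0392 -0.0056  0.0851]
0.656 [ 0.05   -0.0072  0.0965]
0.75 [ 0.0619 -0.0089  0.1069]
```

Call:
send_rows --steps '[[[0.6,0.005,0.0005,-0.03,0],[0.6,0.005,0.0005,-0.06,0],[0.6,0.005,0.0005,-0.085,0],[0.6,0.005,0.0005,-0.098,0],[0.6,0.005,0.0005,-0.098,0],[0.8,0.005,0.0005,-0.098,0],[1,0.005,0.0005,-0.098,0],[1,0.005,0.0005,-0.098,0]]]' --grip_force 40

```text
t: 18.88
tcp_pos: [0.4819, -0.0257, 0.1342]
tool_rot: [-0.464, 0.535, 0.463, 0.533]
force: [-1.4, -6.7, 0.3]
finger_gap: 0.108
```

Call:
send_rows --steps '[[[1,0,0,0,0],[1,0,0,0,0],[1,0,0,0,0]]]'

```text
t: 19.25
tcp_pos: [0.4819, -0.0257, 0.1343]
tool_rot: [-0.464, 0.535, 0.463, 0.534]
force: [-2.4, -7.3, -0.6]
finger_gap: 0.11
```

Run:
```python
from h import *
s=manip.sense();print({k:np.round(s[k],4) for k in ['t','tcp_pos','force','finger_gap','ft_torque']})
for n in ['wrist','scene','side']:
  cv2.imwrite(f"pics/{n}17.png",cv2.cvtColor(manip.snapshot(n),cv2.COLOR_RGB2BGR))
a=cv2.imread('pics/scene17.png')[130:260,260:400]
b=cv2.imread('pics/side17.png')[120:250,195:335]
c=cv2.imread('pics/wrist17.png')[190:320,210:350]
cv2.imwrite('pics/c17.png',cv2.resize(np.hstack([a,b,c]),None,fx=1.9,fy=1.9,interpolation=cv2.INTER_CUBIC))
```

```text
{'t': np.float64(19.25), 'tcp_pos': array([ 0.4819, -0.0257,  0.1343]), 'force': array([-2.4119, -7.3309, -0.5957]), 'finger_gap': np.float64(0.1096), 'ft_torque': array([-0.484 ,  0.5798,  0.0559])}
```

View pics/c17.png

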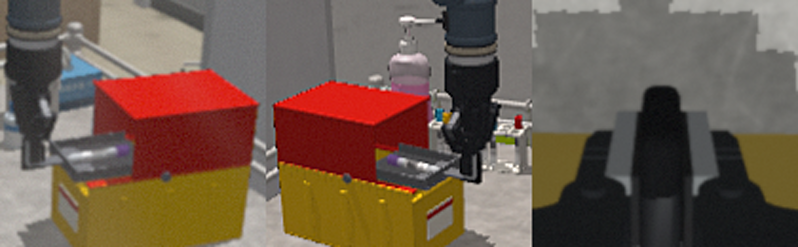

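Call:
send_rows --steps '[[[1,0.0013,-0.0012,0.0078,0],[1,0.0031,-0.0015,0.0155,0],[1,0.0053,-0.0018,0.0232,0],[1,0.0077,-0.0021,0.0307,0],[1,0.0105,-0.0025,0.0381,0],[1,0.0136,-0.003,0.0453,0],[1,0.0171,-0.0035,0.0524,0],[1,0.0209,-0.004,0.0594,0]]]'

```text
t: 20.4
tcp_pos: [0.502, -0.0287, 0.193]
tool_rot: [-0.463, 0.535, 0.463, 0.533]
force: [-0.6, -6.3, -6.9]
finger_gap: 0.108
```

Run:
```python
from h import *
s=manip.sense();print({k:np.round(s[k],4) for k in ['t','tcp_pos','force','finger_gap','ft_torque']})
for n in ['side']:
  cv2.imwrite(f"pics/{n}18.png",cv2.cvtColor(manip.snapshot(n),cv2.COLOR_RGB2BGR))
b=cv2.imread('pics/side18.png')[100:250,195:335]
cv2.imwrite('pics/c18.png',cv2.resize(b,None,fx=3.5,fy=3.5,interpolation=cv2.INTER_CUBIC))
```

```text
{'t': np.float64(20.4), 'tcp_pos': array([ 0.502 , -0.0287,  0.193 ]), 'force': array([-0.589 , -6.2532, -6.9096]), 'finger_gap': np.float64(0.1077), 'ft_torque': array([-0.6486,  0.7244, -0.0727])}
```

View pics/c18.png

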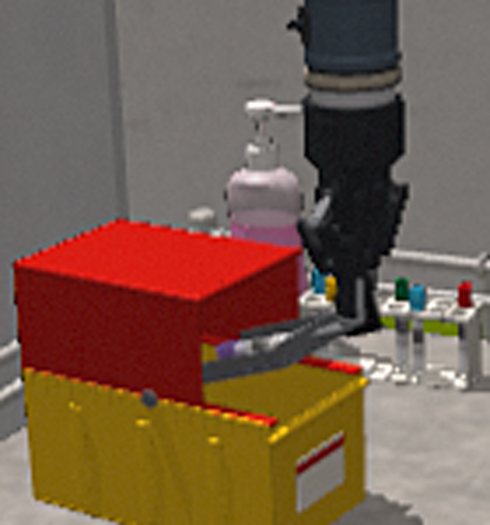

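Call:
send_rows --steps '[[[1,0.0041,-0.0006,0.0067,0],[1,0.0086,-0.0012,0.0132,0],[1,0.0133,-0.0019,0.0196,0],[1,0.0183,-0.0026,0.0257,0],[1,0.0236,-0.0034,0.0315,0],[1,0.0291,-0.0042,0.0371,0],[1,0.035,-0.005,0.0424,0],[1,0.041,-0.0059,0.0475,0]]]'

```text
t: 21.45
tcp_pos: [0.5413, -0.0345, 0.2397]
tool_rot: [-0.462, 0.536, 0.464, 0.532]
force: [-4.1, -4.8, -6.8]
finger_gap: 0.109
```

Run:
```python
from h import *
s=manip.sense();print({k:np.round(s[k],4) for k in ['t','tcp_pos','force','finger_gap','ft_torque']})
for n in ['wrist','scene','side']:
  cv2.imwrite(f"pics/{n}19.png",cv2.cvtColor(manip.snapshot(n),cv2.COLOR_RGB2BGR))
a=cv2.imread('pics/scene19.png')[110:260,260:400]
b=cv2.imread('pics/side19.png')[100:250,195:335]
cv2.imwrite('pics/c19.png',cv2.resize(np.hstack([a,b]),None,fx=2.85,fy=2.85,interpolation=cv2.INTER_CUBIC))
```

```text
{'t': np.float64(21.45), 'tcp_pos': array([ 0.5413, -0.0345,  0.2397]), 'force': array([-4.0857, -4.7653, -6.8263]), 'finger_gap': np.float64(0.1091), 'ft_torque': array([-0.6405,  0.9338, -0.0433])}
```

View pics/c19.png

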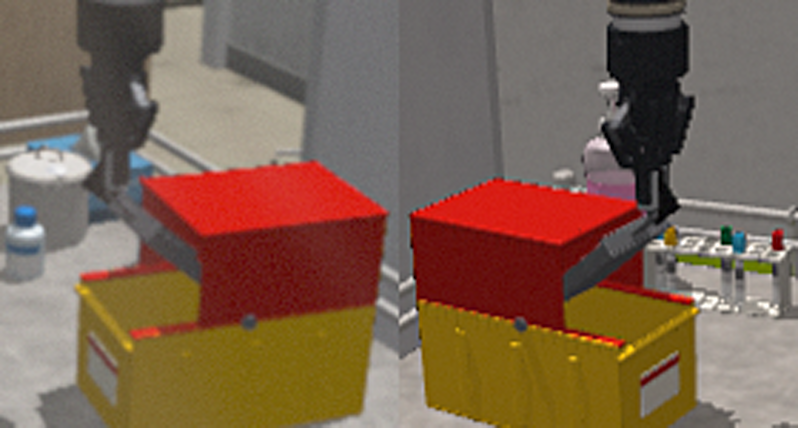

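Call:
send_rows --steps '[[[1,0.0025,-0.0003,0.002,0],[1,0.005,-0.0007,0.004,0],[1,0.005,-0.0007,0.004,0],[1,0.005,-0.0007,0.004,0]]]'

```text
t: 22.1
tcp_pos: [0.5462, -0.0352, 0.2435]
tool_rot: [-0.462, 0.536, 0.464, 0.532]
force: [-4.3, -5.0, -6.7]
finger_gap: 0.104
```

View pics/wrist19.png

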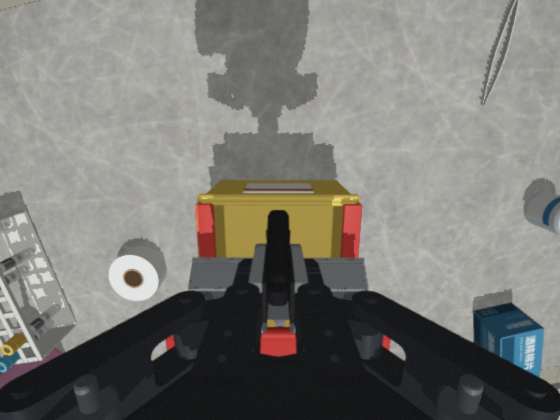

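Call:
send_rows --steps '[[[1,0.0025,-0.0003,0.002,0],[1,0.005,-0.0007,0.004,0],[1,0.005,-0.0007,0.004,0]]]'

```text
t: 22.48
tcp_pos: [0.5492, -0.0356, 0.2459]
tool_rot: [-0.461, 0.537, 0.466, 0.531]
force: [-5.6, -4.9, -10.2]
finger_gap: 0.102
```

Run:
```python
from h import *
s=manip.sense();print({k:np.round(s[k],4) for k in ['t','tcp_pos','force','finger_gap','ft_torque']})
for n in ['wrist','scene','side']:
  cv2.imwrite(f"pics/{n}20.png",cv2.cvtColor(manip.snapshot(n),cv2.COLOR_RGB2BGR))
a=cv2.imread('pics/scene20.png')[110:260,260:400]
b=cv2.imread('pics/side20.png')[100:250,195:335]
cv2.imwrite('pics/c20.png',cv2.resize(np.hstack([a,b]),None,fx=2.85,fy=2.85,interpolation=cv2.INTER_CUBIC))
```

```text
{'t': np.float64(22.475), 'tcp_pos': array([ 0.5492, -0.0356,  0.2459]), 'force': array([ -5.552 ,  -4.8578, -10.2296]), 'finger_gap': np.float64(0.1016), 'ft_torque': array([-0.6674,  1.161 , -0.1043])}
```

View pics/c20.png

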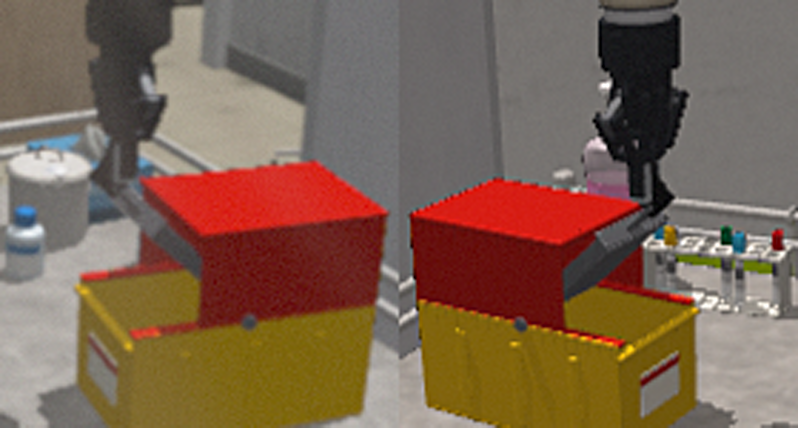

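Run:
```python
import numpy as np
f=lambda th:np.array([(-.167*np.cos(th)+.026*np.sin(th)+.167)*.9898,-(-.167*np.cos(th)+.026*np.sin(th)+.167)*.1425,.167*np.sin(th)+.026*np.cos(th)-.026])
# start cmd: 0.0719,-0.0103(rel to after -0.001),0.1149
prev=np.array([.0719,-.0103,.1149])
ths=[.79,.76,.73,.70,.67,.64,.61,.58]+[.55,.52,.49,.46,.43,.40,.37,.34]+[.305,.27,.235,.2,.165,.13,.095,.06]
for k in range(3):
    for t in ths[8*k:8*k+8]: print(t,np.round(f(t)-prev,4).tolist())
    prev=f(ths[8*k+7]); print()
print(-f(.06))
```

```text
0.79 [-0.0047, 0.0006, -0.004]
0.76 [-0.0087, 0.0012, -0.007]
0.73 [-0.0126, 0.0018, -0.0102]
0.7 [-0.0165, 0.0023, -0.0134]
0.67 [-0.0202, 0.0029, -0.0168]
0.64 [-0.0238, 0.0034, -0.0203]
0.61 [-0.0273, 0.0039, -0.0239]
0.58 [-0.0308, 0.0044, -0.0276]

0.55 [-0.0033, 0.0005, -0.0038]
0.52 [-0.0065, 0.0009, -0.0077]
0.49 [-0.0096, 0.0014, -0.0117]
0.46 [-0.0125, 0.0018, -0.0158]
0.43 [-0.0154, 0.0022, -0.02]
0.4 [-0.0181, 0.0026, -0.0243]
0.37 [-0.0206, 0.003, -0.0286]
0.34 [-0.0231, 0.0033, -0.0331]

0.305 [-0.0027, 0.0004, -0.0053]
0.27 [-0.0052, 0.0007, -0.0106]
0.235 [-0.0075, 0.0011, -0.016]
0.2 [-0.0096, 0.0014, -0.0215]
0.165 [-0.0116, 0.0017, -0.0271]
0.13 [-0.0133, 0.0019, -0.0328]
0.095 [-0.0149, 0.0021, -0.0385]
0.06 [-0.0162, 0.0023, -0.0442]

[-0.00184061  0.00026499 -0.0099672 ]
```

Call:
send_rows --steps '[[[1,0,0,0,0],[1,0,0,0,0],[1,-0.0047,0.0006,-0.004,0],[1,-0.0087,0.0012,-0.007,0],[1,-0.0126,0.0018,-0.0102,0],[1,-0.0165,0.0023,-0.0134,0],[1,-0.0202,0.0029,-0.0168,0],[1,-0.0238,0.0034,-0.0203,0]]]'

```text
t: 23.62
tcp_pos: [0.5304, -0.0329, 0.2293]
tool_rot: [-0.464, 0.534, 0.462, 0.534]
force: [-4.2, -4.8, 1.5]
finger_gap: 0.109
```

Call:
send_rows --steps '[[[1,-0.0035,0.0005,-0.0036,0],[1,-0.007,0.001,-0.0073,0],[1,-0.0103,0.0015,-0.0111,0],[1,-0.0135,0.0019,-0.015,0],[1,-0.0166,0.0024,-0.019,0],[1,-0.0195,0.0028,-0.0231,0],[1,-0.0224,0.0032,-0.0273,0],[1,-0.0251,0.0036,-0.0316,0]]]'

```text
t: 24.62
tcp_pos: [0.5054, -0.0292, 0.1974]
tool_rot: [-0.464, 0.534, 0.462, 0.534]
force: [-3.5, -5.1, 0.8]
finger_gap: 0.107
```

Run:
```python
from h import *
s=manip.sense();print({k:np.round(s[k],4) for k in ['t','tcp_pos','force','finger_gap','ft_torque']})
for n in ['scene','side']:
  cv2.imwrite(f"pics/{n}21.png",cv2.cvtColor(manip.snapshot(n),cv2.COLOR_RGB2BGR))
a=cv2.imread('pics/scene21.png')[110:260,260:400]
b=cv2.imread('pics/side21.png')[100:250,195:335]
cv2.imwrite('pics/c21.png',cv2.resize(np.hstack([a,b]),None,fx=2.85,fy=2.85,interpolation=cv2.INTER_CUBIC))
```

```text
{'t': np.float64(24.625), 'tcp_pos': array([ 0.5054, -0.0292,  0.1974]), 'force': array([-3.4511, -5.1206,  0.8326]), 'finger_gap': np.float64(0.1073), 'ft_torque': array([-0.7662,  0.0182, -0.0807])}
```

View pics/c21.png

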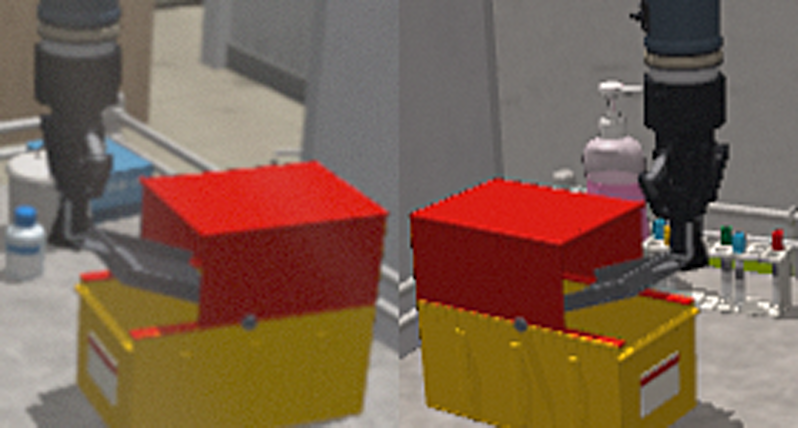

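Call:
send_rows --steps '[[[1,-0.0025,0.0004,-0.0043,0],[1,-0.005,0.0007,-0.0088,0],[1,-0.0077,0.0011,-0.0141,0],[1,-0.0102,0.0014,-0.0194,0],[1,-0.0125,0.0018,-0.0248,0],[1,-0.0146,0.0021,-0.0303,0],[1,-0.0166,0.0024,-0.0359,0],[1,-0.0183,0.0026,-0.0416,0]]]'

```text
t: 25.72
tcp_pos: [0.4871, -0.0265, 0.1556]
tool_rot: [-0.464, 0.534, 0.462, 0.535]
force: [-3.1, -4.1, -0.1]
finger_gap: 0.112
```

Call:
send_rows --steps '[[[1,-0.0014,0.0002,-0.0049,0],[1,-0.0022,0.0003,-0.0082,0],[1,-0.0029,0.0004,-0.0114,0],[1,-0.0035,0.0005,-0.0147,0],[1,-0.0041,0.0006,-0.018,0],[1,-0.0047,0.0007,-0.0205,0],[1,-0.0047,0.0007,-0.0215,0],[1,-0.0047,0.0007,-0.0215,0]]]'

```text
t: 26.72
tcp_pos: [0.4828, -0.0259, 0.1364]
tool_rot: [-0.465, 0.534, 0.462, 0.535]
force: [-7.5, -4.7, 20.5]
finger_gap: 0.111
```

Run:
```python
from h import *
s=manip.sense();print({k:np.round(s[k],4) for k in ['t','tcp_pos','force','finger_gap','ft_torque']})
for n in ['scene','side']:
  cv2.imwrite(f"pics/{n}22.png",cv2.cvtColor(manip.snapshot(n),cv2.COLOR_RGB2BGR))
a=cv2.imread('pics/scene22.png')[110:260,260:400]
b=cv2.imread('pics/side22.png')[100:250,195:335]
cv2.imwrite('pics/c22.png',cv2.resize(np.hstack([a,b]),None,fx=2.85,fy=2.85,interpolation=cv2.INTER_CUBIC))
```

```text
{'t': np.float64(26.725), 'tcp_pos': array([ 0.4828, -0.0259,  0.1364]), 'force': array([-7.4835, -4.6923, 20.5315]), 'finger_gap': np.float64(0.1113), 'ft_torque': array([-0.6972,  0.7875, -0.0958])}
```

View pics/c22.png

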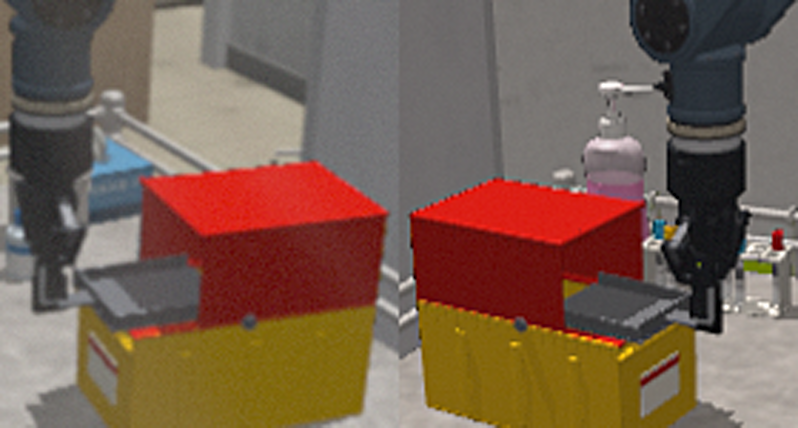

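Call:
send_rows --steps '[[[1,0,0,0.001,0],[1,0,0,0.001,0],[0.8,0,0,0.001,0],[0.6,0,0,0.001,0],[0.6,0,0,0.001,0],[0.6,0,0,0.001,0],[0.6,0,0,0.02,0],[0.6,0,0,0.05,0]]]'

```text
t: 27.82
tcp_pos: [0.4811, -0.025, 0.1826]
tool_rot: [-0.462, 0.535, 0.464, 0.534]
force: [0.8, -0.9, -0.3]
finger_gap: 0.397
```

Call:
send_rows --steps '[[[0.6,0,0,0.05,0],[0.6,-0.02,0,0.08,0],[0.6,-0.03,0,0.1,0],[0.6,-0.03,0,0.1,0],[0.6,-0.03,0,0.1,0]]]'

```text
t: 28.45
tcp_pos: [0.4519, -0.0252, 0.2824]
tool_rot: [-0.463, 0.535, 0.463, 0.534]
force: [-0.6, -0.6, 0.1]
finger_gap: 0.396
```

Run:
```python
from h import *
s=manip.sense();print({k:np.round(s[k],4) for k in ['t','tcp_pos','force','finger_gap','ft_torque']})
for n in ['scene','side','wrist']:
  cv2.imwrite(f"pics/{n}23.png",cv2.cvtColor(manip.snapshot(n),cv2.COLOR_RGB2BGR))
a=cv2.imread('pics/scene23.png')[130:330,190:390]
b=cv2.imread('pics/side23.png')[120:320,180:380]
cv2.imwrite('pics/c23.png',cv2.resize(np.hstack([a,b]),None,fx=2,fy=2,interpolation=cv2.INTER_CUBIC))
```

```text
{'t': np.float64(28.45), 'tcp_pos': array([ 0.4519, -0.0252,  0.2824]), 'force': array([-0.5522, -0.5737,  0.0774]), 'finger_gap': np.float64(0.3955), 'ft_torque': array([0.0152, 0.0261, 0.0031])}
```

View pics/c23.png

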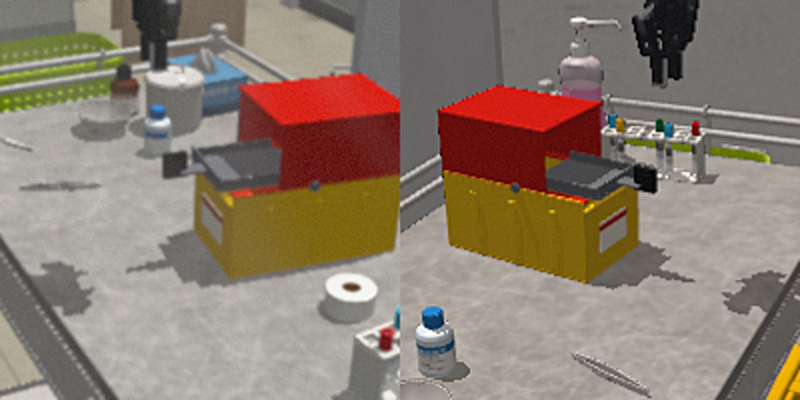

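View pics/wrist23.png

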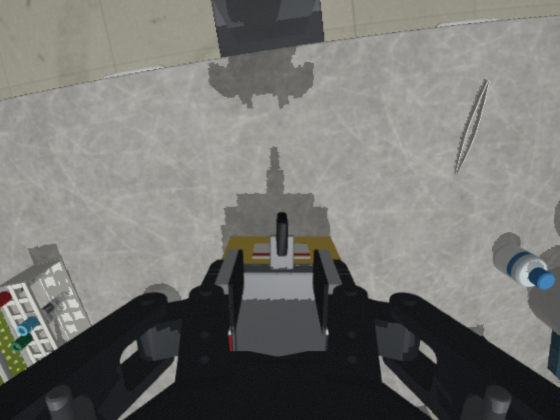

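```bash
python3 -c "
from station import manip
print(manip.sign_off(), manip.sense()['t'])"
```

```text
the job is handed in; nothing more can be done
the job is handed in; nothing more can be done
```

The tube is in the sharps bin, the tray is back down and the job is handed in. It took about 28.5 s of the 54 s allowed.

**What I did:** I laid the tube lengthwise in the tray and let go of it. I then lifted the handle until the wrist force rose, which I took as the upper stop. I eased it down over about 4 s, holding it until it pressed on the lower stop at about 20 N, and only then let go.

**What went wrong:** On the first approach I lowered the tube's cap onto the hood roof, which swung the tube about 60° in the grip; the one reading I took while it was touching was about 1.5 N. I backed out, stood the tube on the worktop with up to 15.6 N contact, and let it drop flat. I then regripped it and slid it in under the hood.

**Last checks:**
- **Tube:** the visible tray floor is empty. The tube is longer than the part hidden under the hood, so it should be in the bin, but I could not see inside to confirm it.
- **Tray and arm:** the tray looks level, and the gripper is clear of everything with about 0 N on the wrist.
- **Other items:** the forceps, label roll and saline bottle look undisturbed in the final pictures; I did not measure them.
- **Disagreement:** two camera estimates of the hood's front edge differed by about 8 mm. I went down in small steps there and felt no contact.

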